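Reload the carton stapler on a market stall

ROBOT

A 7-joint arm with a two-finger parallel gripper is mounted at the origin on the work surface. World frame = base frame: x ahead of the robot, y to its left, z up, the work surface at z = 0. Lengths are in m, angles in rad, forces in N, time in s.
With the tool pointing down it reaches from about 0.4 to 0.85 m from the base axis. Payload 10.4 kg.
Tool frame: the origin (TCP) lies between the finger pads; the fingertips stand ahead of it and the grasp point (between the pads) lies 3 mm ahead of it (r.tips_ahead is the z of the fingertips in the tool frame, in m); z points along the fingers, y is the line along which they close (so a half turn about z gives the same grasp; the last joint's range is limited). The gripper opens to 87 mm and grips with 3 to 60 N. Pads are 19 mm wide; open, the fingers measure 117 mm over their backs; the gripper's body (75 mm by 190 mm) begins 51 mm behind the grasp point.
Start: joints at [1.136, 0.332, -0.065, 1.46, 0.022, 1.35, -0.088], TCP at [0.25, -0.573, 0.245] pointing down, gripper open.
Joint ranges: [-2.6, 2.6], [-0.5, 2.12], [-1.47, 1.34], [0.16, 2.42], [-1.27, 4.41], [0.06, 2.06], [-2.6, 2.6]. Speed limits (rad/s): [2.22, 2.22, 2.79, 2.79, 3.14, 3.14, 3.14].

INTERFACE

Orientations are given as a unit quaternion [x, y, z, w].
In Python, from bench import telemetry, camera, get_calibration, r gives the robot as it stands.
- The arm moves only by the tool drive_tool, never from a script. Its argument "series" is one flat list of numbers, 7 for each row, row after row: the turn, a rotation vector about the tool's x, y, z in units of 5 degrees (1.0 is 5 degrees), then the shift along the tool's x, y, z in units of 40 mm (1.0 is 40 mm), then the opening, from -1 (shut) to 1 (fully open). A call has 1 to 10 rows; each row is the pose to reach, as a shift and turn from the pose commanded when the call began, along the tool's axes at that moment; what a row does not reach only later rows make up. A row lasts 1/12 s, in which the tool goes at most 41.7 mm and 7.16 degrees, less where a joint would pass 70% of its speed; a pose out of reach is approached as far as the arm can. A call with a gripper value outside its range is refused whole. The fingers move at their own pace and stop on an object; "grip_force" is the grip in N (left out, the last holds). Time passes only in rows, so rows that repeat a pose let the fingers close. It gives the time, the measured TCP pose, the force, the opening and the grip force at its end, in the units of the state.
- telemetry.read_state(): the state, without advancing time (a new reading comes with each control period).
- camera(name): name is "side" or "top"; returns the picture (384x512x3 uint8, red, green, blue); there is no depth.
- get_calibration(name): a dict with "fovy" (degrees; the focal length in pixels is half the picture's height over the tangent of half this angle, whatever the lens; pixels are square), "cx", "cy" (the principal point, pixels), "xyz" and "rotation" of the camera in the world. Camera axes: x right, y up, looking along -z (the intrinsics and any distortion apply to the point x, -y, -z); pixel columns grow to the right and rows downward; lengths in m; the calibration is good to about 2 mm. A picture is of the moment at which its call begins. get_calibration takes no time and is no camera call.
- r.close_job(): hands the job in; it is judged then, once.
The state is a dict: "time": time; "joint_positions": joint angles; "joint_vel": joint speeds; "joint_torque": joint torques, N m; "ee_pos": TCP position; "eef_rot": TCP orientation; "ft_force": force on the tool from outside, world axes, zero at the start; "torque": the same for the moment, N m; "width": finger opening in m; "grip_force": force on a finger pad.
Only numpy, scipy, OpenCV 4.12 (cv2) and the standard library are available. Lean on these libraries where they do the work, as an engineer would, in place of code of your own. Each camera call takes 0.05 s, during which the arm holds its last target. There are 200 camera calls.

TASK

Reload the bench carton stapler: of the three staple strips on the counter take the full one, which is both wide and long, and lay it with its crown up in the open magazine channel, between the nose and the spring follower. Then push the magazine rail fully home towards the head, so that the follower presses the strip against the nose, and let go.

Things in the scene. Friction and masses are not known exactly. Their poses are not given: they have to be found in the camera images.
- strip_center (a point): Centre of the full staple strip: a stiff copper inverted U, 110 mm long, 34 wide, 22 high, 0.08-0.17 kg, lying crown up; this point is 11 mm above its underside. y runs along its length, x across, z up; alike either way round. The other two strips (one only 16 mm wide, one only 48 mm long) are not wanted; the three swap places.
- channel (a point): Middle of the fixed stapler's channel floor, 40 mm above the counter; y along it to nose (face at y=68 mm) and head (y>90 mm, 120 high), x across. Guides at |y|>33 mm: 46 mm apart, flared to 66 at 23 mm height; between them open sides, 24 mm wide floor: room for fingers. Follower face at y=-(28 mm+rail): lower the strip in at y=-3 mm. Seated on the nose its centre is at y=13 mm, 11 mm up.
- rail (a joint): How far the magazine rail is drawn out along the channel, m: 0 fully home (hard stop), starts at 0.042 to 0.05 (fully out). It stays where left and takes 4 N to slide, 7 N near home. Its inner end carries the spring follower (face 34 mm wide, 22 high), which the strip pushes back 14 mm as the rail comes home.
- rail_tab (a point): Upright steel tab on the rail's outer end, away from the head: 56 mm wide across the channel, 10 thick, its top 70 mm above the channel floor. This point is on its outer face, on the centre line, 45 mm above the channel floor. Axes as the channel's: pushing towards +y closes the rail. Outside it is open; inside, 32 mm to the follower.
There are look-alikes about, which are no part of the job. What is shaped like the part that bears strip_center but blue or white is not meant.

How it is judged:
On the way:
1. the full strip lies in the channel between nose and follower, the rail still drawn out (x of strip_center in the frame of channel between -0.01 and 0.01 m and y of strip_center in the frame of channel between -0.03 and 0.023 m and z of strip_center in the frame of channel between 0.005 and 0.019 m and angle between strip_center's own z axis and vertical below 0.18 rad and value of joint rail above 0.015 m), for 0.2 s.
At the end, for the whole second after the job is handed in: The full strip lies crown up on the channel floor (centre within 10 mm of the centre line and of its seat against the nose, within 6 mm of its seated height, within 10 degrees of the channel's line and of level), and the rail is home to within 8 mm, so that the follower presses on the strip (x of strip_center in the frame of channel between -0.01 and 0.01 m and y of strip_center in the frame of channel between 0.003 and 0.023 m and z of strip_center in the frame of channel between 0.005 and 0.017 m and angle between the y axis of strip_center and the y axis of channel, either way round below 0.18 rad and angle between strip_center's own z axis and vertical below 0.18 rad and value of joint rail below 0.008 m); the robot touches nothing.
It also fails if it takes over 48 s, if anything falls off the work surface, if the arm or the gripper's body presses on something with over 40 N, if the wrist force passes 120 N, or if a joint passes its speed limit or range.

## Working session

There is one attempt and no reset: what is moved stays moved. The work goes in short steps, Python scripts to look and compute and a tool call to move; the robot and the scene stay as the last step left them, time stands still between calls to the robot, and variables do not carry over. Pictures are saved under pics/ and viewed, at most 10 in all, crops included, and the job is handed in when it is done.

Besides the shell and the picture viewer there is one more tool, called after "Emit:" in YAML: its name, and indented under it one key for each argument. drive_tool: Moves the arm, as the interface text tells. Its arguments: {"type":"object","properties":{"series":{"type":"array"},"grip_force":{"type":"number"}},"required":["series"]}

```bash
mkdir -p pics; ls; python3 - <<'E'
from bench import telemetry,camera,get_calibration,r
import cv2
for n in("top","side"):
    cv2.imwrite(f"pics/{n}0.png",camera(n)[:,:,::-1]); print(n,get_calibration(n))
print(telemetry.read_state(), r.tips_ahead)
E
```

```text
pics
top {'fovy': 46.170880000583985, 'cx': 261.1743803642311, 'cy': 190.17654879208894, 'xyz': array([ 0.31792409, -0.09143006,  0.99752169]), 'rotation': array([ 0.05785235, -0.07128777, -0.69802118,  0.7101673 ])}
side {'fovy': 44.558538464822185, 'cx': 258.62611822151393, 'cy': 189.3031880586862, 'xyz': array([0.30269367, 0.58918692, 0.80122393]), 'rotation': array([-0.04901032,  0.37339544,  0.92060897, -0.10321316])}
{'time': 0.1, 'joint_positions': array([ 1.13639735,  0.33281543, -0.06468364,  1.46083998,  0.02159162,
        1.34991449, -0.08852899]), 'joint_vel': array([-8.91267268e-04, -3.91725116e-03, -9.91379096e-04, -1.95674024e-03,
        1.33233054e-03, -1.67316768e-03,  2.84010999e-05]), 'joint_torque': array([ 6.46110930e-04, -6.24551797e+01,  2.40874017e-02, -3.90722036e+01,
       -6.14901306e-02,  3.66022624e-02,  7.37413620e-05]), 'ee_pos': array([ 0.25002626, -0.57246494,  0.24383751]), 'eef_rot': array([ 9.78880086e-01,  2.04434259e-01, -1.57898754e-04, -6.21412651e-04]), 'ft_force': array([-0.3807932 , -0.42832778, -0.91008761]), 'torque': array([-0.05257106, -0.02053554, -0.00437588]), 'grip_force': 0.0, 'width': 0.0869337898005295} 0.022
```

View pics/top0.png

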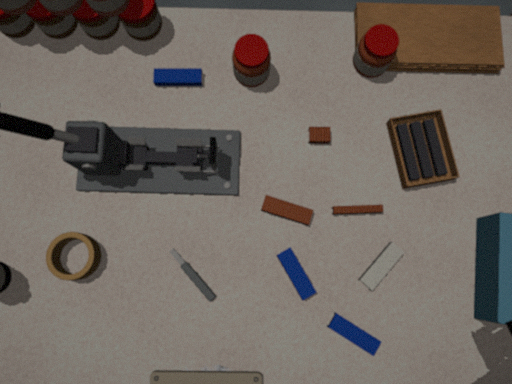

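View pics/side0.png

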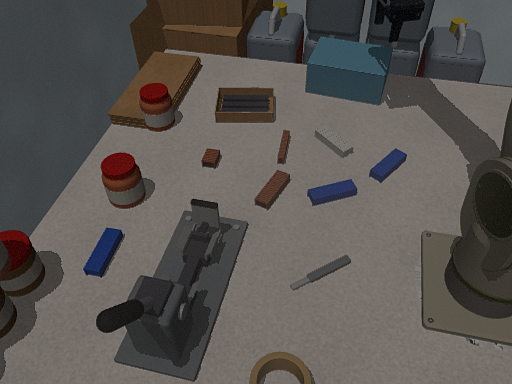

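The copper candidates in the top view are (287,210), wide and long; (319,135), short; and (357,210), narrow. The one at (287,210) fits. The blue and white strips are look-alikes. The stapler lies with its head at about (90,150) and its tab at about (212,152). I'll confirm this in a crop.

```bash
cat > h.py <<'E'
import numpy as np, cv2
from scipy.spatial.transform import Rotation as R
from bench import telemetry,camera,get_calibration,r
def cal(n):
    c=get_calibration(n); return c,192/np.tan(np.radians(c["fovy"]/2)),R.from_quat(c["rotation"])
def ray(n,p,z):
    c,f,Q=cal(n); d=Q.apply([(p[0]-c["cx"])/f,-(p[1]-c["cy"])/f,-1]); o=c["xyz"]
    return o+d*(z-o[2])/d[2]
def proj(n,P):
    c,f,Q=cal(n); q=Q.inv().apply(np.array(P)-c["xyz"]); return np.array([c["cx"]-f*q[...,0]/q[...,2],c["cy"]+f*q[...,1]/q[...,2]]).T
def copper(n,im):
    h=cv2.cvtColor(im,cv2.COLOR_RGB2HSV)
    m=cv2.inRange(h,(2,110,50),(16,255,255))
    cs,_=cv2.findContours(m,cv2.RETR_EXTERNAL,cv2.CHAIN_APPROX_NONE)
    return [c for c in cs if cv2.contourArea(c)>100]
E
python3 - <<'E'
from h import *
for n in("top","side"):
    im=cv2.imread(f"pics/{n}0.png")[:,:,::-1]
    for c in copper(n,im):
        b=cv2.minAreaRect(c); 
        W=np.array([ray(n,p[0],.022)[:2]*1000 for p in c],np.float32)
        print(n,np.round(b[0]),cv2.contourArea(c),"world rect",cv2.minAreaRect(W))
print(ray("top",(212,152),.11))
t=cv2.imread("pics/top0.png"); s=cv2.imread("pics/side0.png")
a=cv2.resize(t[115:230,60:390],None,fx=2.42,fy=2.42,interpolation=cv2.INTER_CUBIC)
b=cv2.resize(s[185:385,90:300],None,fx=1.55,fy=1.55,interpolation=cv2.INTER_CUBIC)
g=np.zeros((600,800,3),np.uint8); g[:a.shape[0],:a.shape[1]]=a[:,:800]; g[285:285+b.shape[0],:b.shape[1]]=b
s2=cv2.resize(s[120:220,190:300],None,fx=3,fy=3); g[285:585,400:730]=s2
cv2.imwrite("pics/crop0.png",np.clip(g*1.8,0,255).astype(np.uint8))
E
```

```text
top [357. 209.] 310.0 world rect ((460.34625244140625, -320.6691589355469), (16.57880210876465, 108.79397583007812), 2.974871873855591)
top [287. 210.] 700.5 world rect ((455.96771240234375, -165.60708618164062), (108.90986633300781, 34.76565170288086), 73.46637725830078)
top [319. 134.] 265.0 world rect ((630.245849609375, -237.80276489257812), (32.96235275268555, 45.52871322631836), 1.2333729267120361)
top [423. 148.] 657.5 world rect ((602.6928100585938, -471.55535888671875), (163.87506103515625, 123.54578399658203), 12.296453475952148)
top [247.  64.] 202.5 world rect ((795.5680541992188, -70.90225219726562), (85.08094787597656, 51.57717514038086), 67.79332733154297)
top [429.  38.] 8877.0 world rect ((875.4921875, -499.5928955078125), (349.2955017089844, 172.7985382080078), 89.89485168457031)
side [272. 187.] 425.5 world rect ((455.9635314941406, -163.39288330078125), (113.46636962890625, 33.66937255859375), 73.40396881103516)
side [119. 178.] 418.0 world rect ((824.1793212890625, -113.41094970703125), (80.21180725097656, 107.8416976928711), 76.21765899658203)
side [210. 157.] 152.0 world rect ((628.9640502929688, -229.33596801757812), (35.454200744628906, 65.73809814453125), 5.41080904006958)
side [283. 146.] 126.5 world rect ((458.8370666503906, -313.64501953125), (15.596110343933105, 124.93701171875), 3.357462167739868)
side [244. 104.] 1759.5 world rect ((601.9031982421875, -466.9036560058594), (159.08285522460938, 158.1122283935547), 11.963982582092285)
side [178.  62.] 8416.0 world rect ((880.6632690429688, -693.1701049804688), (401.50543212890625, 795.3975219726562), 11.388290405273438)
[ 0.55917405 -0.00599218  0.11      ]
```

View pics/crop0.png

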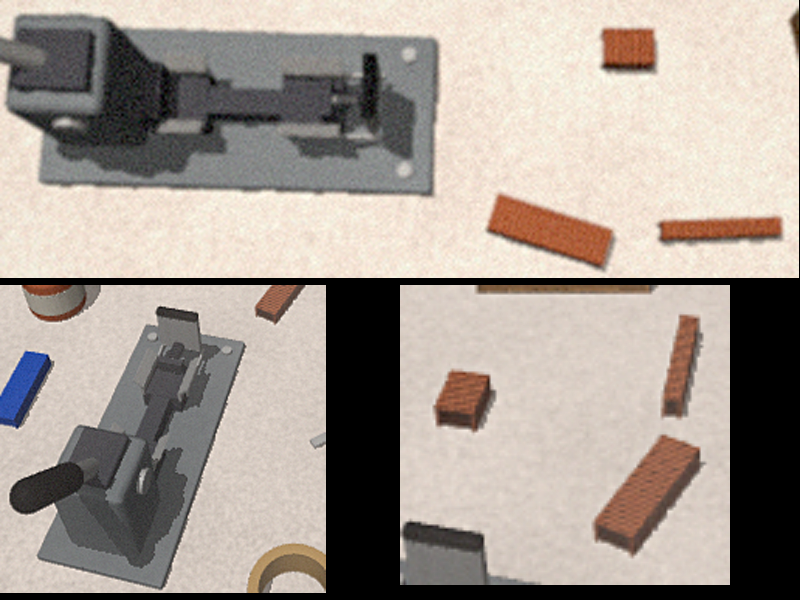

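The crop confirms it: of the three copper strips, the one at (287,210) is 109x35 mm, so it is the full strip. Next I'll measure the channel in a larger crop.

```bash
python3 - <<'E'
from h import *
t=np.mean([camera("top").astype(float) for _ in range(3)],0)
np.save("t.npy",t)
t=t.astype(np.uint8)
g=cv2.resize(t[125:200,118:243],None,fx=6.4,fy=6.4,interpolation=cv2.INTER_CUBIC)
cv2.imwrite("pics/crop1.png",np.clip(g[:,:,::-1]*2.5,0,255).astype(np.uint8))
# plate
h=cv2.cvtColor(t,cv2.COLOR_RGB2HSV); m=cv2.inRange(t,(0,0,0),(125,125,125)); m[:, :60]=0
m=cv2.morphologyEx(m,cv2.MORPH_OPEN,np.ones((5,5)))
cs,_=cv2.findContours(m[100:220,:260],cv2.RETR_EXTERNAL,cv2.CHAIN_APPROX_NONE); c=max(cs,key=cv2.contourArea)[:,0]+[0,100]
for lo,hi,f in((150,230,max),(150,230,min)):
    pts=np.array([(x,f(c[c[:,0]==x][:,1])) for x in range(lo,hi)])
    W=np.array([ray("top",p,.012) for p in pts]); k=np.polyfit(W[:,1],W[:,0],1); print("edge x=a*y+b",k)
E
```

```text
edge x=a*y+b [0.00823001 0.48781553]
edge x=a*y+b [0.01039978 0.64031502]
```

View pics/crop1.png

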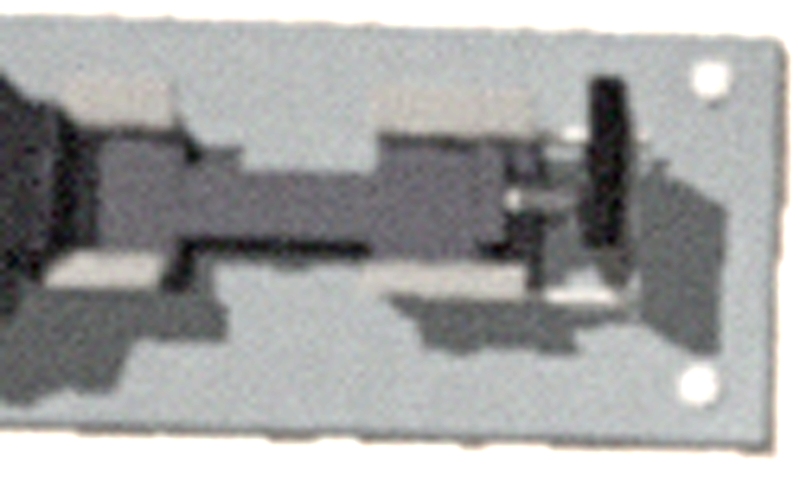

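```bash
python3 - <<'E'
from h import *
p=lambda u,v:(118+u/6.4-.4,125+v/6.4-.4)
for nm,q,z in(("floor up",(280,172),.04),("floor lo",(280,242),.04),("g L",(180,135),.043),("g R",(378,135),.043),("tab t",(610,77),.11),("tab b",(605,248),.11),("tab R",(630,160),.11),("tab L",(590,160),.11),("foll",(500,190),.05)):
    print(nm,np.round(ray("top",p(*q),z)*1000,1))
c=np.array([.5635,.105,.04])
E
```

```text
floor up [577.1 111.3  40. ]
floor lo [552.5 109.9  40. ]
g L [588.6 145.3  43. ]
g R [590.   78.1  43. ]
tab t [591.7  -6.7 110. ]
tab b [535.5  -7.1 110. ]
tab R [564.4 -14.  110. ]
tab L [564.1  -1.3 110. ]
foll [569.6  34.8  50. ]
```

```bash
cat >> h.py <<'E'
def go(P,yaw,show=True):
    "row numbers to bring TCP to P, tool pointing down, tool y at world angle yaw (deg)"
    s=telemetry.read_state(); Q=R.from_quat(s["eef_rot"]); a=np.radians(yaw)
    y=np.array([np.cos(a),np.sin(a),0]); z=np.array([0,0,-1.]); T=R.from_matrix(np.c_[np.cross(y,z),y,z])
    v=np.degrees((Q.inv()*T).as_rotvec())/5; d=Q.inv().apply(np.array(P)-s["ee_pos"])/.04
    print("t",round(s["time"],2),"pos",np.round(s["ee_pos"],4),"turn",np.round(v,2),"shift",np.round(d,2),"w",round(s["width"],4),"F",np.round(s["ft_force"],1))
E
python3 -c "
from h import *
go([.456,-.165,.13],-16.5)"
```

```text
t 0.25 pos [ 0.2501 -0.5726  0.2442] turn [-0.01 -0.   -9.98] shift [ 8.8  -7.28  2.86] w 0.087 F [-0.2  0.9  0. ]
```

Emit:
drive_tool:
  series: [0, 0, -9.98, 8.8, -7.28, 0, 1, 0, 0, -9.98, 8.8, -7.28, 0, 1, 0, 0, -9.98, 8.8, -7.28, 0, 1, 0, 0, -9.98, 8.8, -7.28, 0, 1, 0, 0, -9.98, 8.8, -7.28, 0, 1, 0, 0, -9.98, 8.8, -7.28, 2.86, 1, 0, 0, -9.98, 8.8, -7.28, 2.86, 1, 0, 0, -9.98, 8.8, -7.28, 2.86, 1, 0, 0, -9.98, 8.8, -7.28, 2.86, 1, 0, 0, -9.98, 8.8, -7.28, 2.86, 1]

```text
time: 1.08
ee_pos: [0.4299, -0.2163, 0.157]
eef_rot: [0.801, 0.598, 0.0, 0.0]
ft_force: [1.0, -0.3, -0.1]
width: 0.0868
grip_force: 0.0
```

```bash
python3 -c "
from h import *
go([.456,-.165,.10],-16.5)"
```

```text
t 1.08 pos [ 0.4299 -0.2163  0.157 ] turn [ 0.01  0.01 -0.  ] shift [1.42 0.26 1.42] w 0.0868 F [ 1.  -0.3 -0.1]
```

Emit:
drive_tool:
  series: [0, 0, 0, 0, 0, 0, 1, 0, 0, 0, 0, 0, 0, 1]

```text
time: 1.25
ee_pos: [0.4299, -0.2156, 0.1567]
eef_rot: [0.8, 0.6, -0.0, -0.001]
ft_force: [0.5, -1.1, 0.3]
width: 0.0872
grip_force: 0.0
```

```bash
python3 -c "
from h import *
go([.456,-.165,.10],-16.5)"
```

```text
t 1.25 pos [ 0.4299 -0.2156  0.1567] turn [-0.02 -0.01  0.05] shift [1.4  0.28 1.42] w 0.0872 F [ 0.5 -1.1  0.3]
```

Commanded and measured poses agree, so I can trust the numbers.

Emit:
drive_tool:
  series: [0, 0, 0, 1.4, 0.28, 1.42, 1, 0, 0, 0, 1.4, 0.28, 1.42, 1, 0, 0, 0, 1.4, 0.28, 1.42, 1, 0, 0, 0, 1.4, 0.28, 1.42, 1]

```text
time: 1.58
ee_pos: [0.4557, -0.167, 0.0997]
eef_rot: [0.801, 0.599, -0.0, -0.001]
ft_force: [-0.2, -0.4, 1.0]
width: 0.0868
grip_force: 0.0
```

```bash
python3 - <<'E'
from h import *
im=camera("side"); cv2.imwrite("pics/s1.png",cv2.resize(im[90:260,170:400,::-1],None,fx=3,fy=3))
for c in copper("side",im):
    if abs(cv2.minAreaRect(c)[0][0]-272)<40: print(cv2.minAreaRect(c))
go([.456,-.165,.026],-16.5)
E
```

```text
((271.4154052734375, 187.32305908203125), (13.155868530273438, 40.16925811767578), 37.87498474121094)
((233.0, 104.5), (33.0, 36.0), 90.0)
t 1.63 pos [ 0.4559 -0.1683  0.1007] turn [-0.    0.   -0.01] shift [ 0.08 -0.02  1.87] w 0.087 F [-0.6 -0.4  0.7]
```

View pics/s1.png

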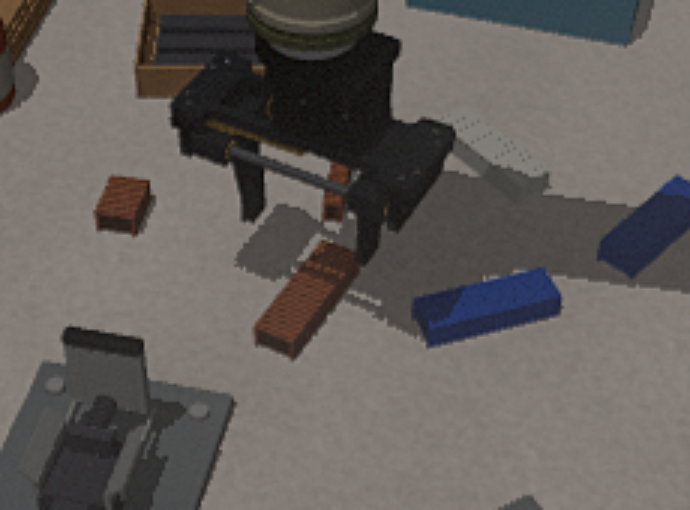

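The fingers straddle the full strip, which shows at crop (305,300), and the blue one is clear of them. I'll go down and grip.

Emit:
drive_tool:
  series: [0, 0, 0, 0.08, 0, 0.9, 1, 0, 0, 0, 0.08, 0, 1.6, 1, 0, 0, 0, 0.08, 0, 1.86, 1, 0, 0, 0, 0.08, 0, 1.86, 1, 0, 0, 0, 0.08, 0, 1.86, -1, 0, 0, 0, 0.08, 0, 1.86, -1, 0, 0, 0, 0.08, 0, 1.86, -1, 0, 0, 0, 0.08, 0, 1.86, -1, 0, 0, 0, 0.08, 0, 1.86, -1, 0, 0, 0, 0.08, 0, 1.86, -1]
  grip_force: 20

```text
time: 2.47
ee_pos: [0.4573, -0.1645, 0.0268]
eef_rot: [0.801, 0.598, 0.0, 0.0]
ft_force: [-0.1, -0.3, 0.2]
width: 0.0552
grip_force: 0.0
```

Emit:
drive_tool:
  series: [0, 0, 0, 0, 0, 0, -1, 0, 0, 0, 0, 0, 0, -1, 0, 0, 0, 0, 0, 0, -1, 0, 0, 0, 0, 0, 0, -1]

```text
time: 2.8
ee_pos: [0.457, -0.1643, 0.0262]
eef_rot: [0.801, 0.598, -0.0, -0.0]
ft_force: [-0.5, -0.0, 1.5]
width: 0.034
grip_force: 20.0
```

Emit:
drive_tool:
  series: [0, 0, 0, 0, 0, -1, -1, 0, 0, 0, 0, 0, -2, -1, 0, 0, 0, 0, 0, -3, -1, 0, 0, 0, 0, 0, -4.3, -1, 0, 0, 0, 0, 0, -4.3, -1, 0, 0, 0, 0, 0, -4.3, -1, 0, 0, 0, 0, 0, -4.3, -1]

```text
time: 3.38
ee_pos: [0.4569, -0.1644, 0.1979]
eef_rot: [0.801, 0.598, -0.0, 0.0]
ft_force: [-0.0, -0.3, -2.3]
width: 0.0338
grip_force: 20.0
```

```bash
python3 -c "
from h import *
go([.5645,.108,.20],-.5)"
```

```text
t 3.38 pos [ 0.4569 -0.1644  0.1979] turn [ 0.    0.01 -3.2 ] shift [ 7.29  0.64 -0.06] w 0.0338 F [-0.  -0.3 -2.3]
```

Emit:
drive_tool:
  series: [0, 0, -3.2, 1, 0.1, 0, -1, 0, 0, -3.2, 2, 0.2, 0, -1, 0, 0, -3.2, 3, 0.3, 0, -1, 0, 0, -3.2, 4, 0.4, 0, -1, 0, 0, -3.2, 5, 0.5, 0, -1, 0, 0, -3.2, 6, 0.55, 0, -1, 0, 0, -3.2, 7, 0.6, 0, -1, 0, 0, -3.2, 7.29, 0.64, 0, -1, 0, 0, -3.2, 7.29, 0.64, 0, -1, 0, 0, -3.2, 7.29, 0.64, 0, -1]

```text
time: 4.22
ee_pos: [0.5634, 0.1087, 0.1957]
eef_rot: [0.709, 0.705, -0.001, -0.001]
ft_force: [0.7, -1.1, -0.7]
width: 0.0341
grip_force: 20.0
```

```bash
python3 - <<'E'
from h import *
go([.5645,.108,.115],-.5)
E
```

```text
t 4.22 pos [0.5634 0.1087 0.1957] turn [-0.05 -0.    0.02] shift [-0.02  0.04  2.02] w 0.0341 F [ 0.7 -1.1 -0.7]
```

Emit:
drive_tool:
  series: [0, 0, 0, 0, 0, 1, -1, 0, 0, 0, 0, 0, 2, -1, 0, 0, 0, 0, 0, 2, -1, 0, 0, 0, 0, 0, 2, -1]

```text
time: 4.55
ee_pos: [0.5627, 0.1062, 0.1164]
eef_rot: [0.711, 0.703, -0.002, -0.001]
ft_force: [0.2, 0.4, -1.1]
width: 0.0343
grip_force: 20.0
```

```bash
python3 - <<'E'
from h import *
a=camera("top");b=camera("side")
g=np.zeros((600,800,3),np.uint8)
A=cv2.resize(a[110:210,70:270],None,fx=2.9,fy=2.9,interpolation=cv2.INTER_CUBIC);B=cv2.resize(b[170:340,110:290],None,fx=3,fy=3,interpolation=cv2.INTER_CUBIC)
g=np.zeros((600,800,3),np.uint8);g[:510,:540]=B; A=cv2.rotate(A,0)[:, :]; g[:580,540:800]=A[:580,:260]
cv2.imwrite("pics/s2.png",np.clip(g[:,:,::-1]*1.8,0,255).astype(np.uint8))
for n,im in(("top",a),("side",b)):
    for c in copper(n,im):
        W=np.array([ray(n,p[0],.115-.026+.022)[:2]*1000 for p in c],np.float32); q=cv2.minAreaRect(W)
        if abs(q[0][0]-564)<60 and abs(q[0][1]-108)<70: print(n,cv2.minAreaRect(c)[0],q)
go([.5645,.108,.066],-.5)
E
```

```text
top (178.53298950195312, 149.0380859375) ((563.7709350585938, 61.88483428955078), (24.443675994873047, 33.14234924316406), 88.70396423339844)
side (179.25001525878906, 256.7500305175781) ((565.3422241210938, 131.07891845703125), (39.32086181640625, 81.41189575195312), 3.3731138706207275)
t 4.65 pos [0.5652 0.1076 0.1201] turn [ 0.02 -0.   -0.01] shift [ 0.01 -0.02  1.35] w 0.0335 F [ 0.5 -0.  -0.5]
```

View pics/s2.png

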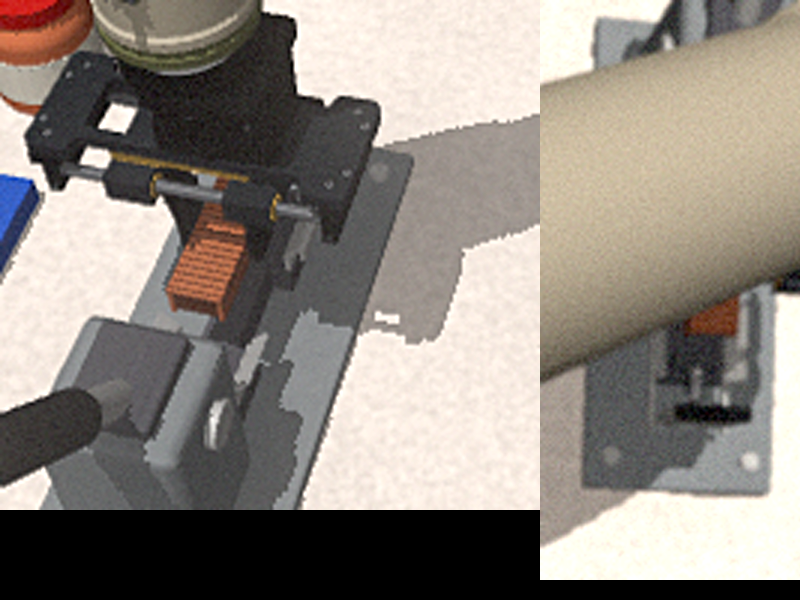

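The side view shows the strip held over the channel, in line between the guides, with its end clear of the nose. I'll lower it slowly.

Emit:
drive_tool:
  series: [0, 0, 0, 0, 0, 0.4, -1, 0, 0, 0, 0, 0, 0.8, -1, 0, 0, 0, 0, 0, 1.0, -1, 0, 0, 0, 0, 0, 1.1, -1, 0, 0, 0, 0, 0, 1.15, -1, 0, 0, 0, 0, 0, 1.15, -1]

```text
time: 5.15
ee_pos: [0.5649, 0.1081, 0.0731]
eef_rot: [0.71, 0.704, 0.0, 0.0]
ft_force: [0.2, -0.5, -0.7]
width: 0.034
grip_force: 20.0
```

```bash
python3 - <<'E'
from h import *
go([.5645,.108,.066],-.5)
E
```

```text
t 5.15 pos [0.5649 0.1081 0.0731] turn [ 0.01 -0.   -0.  ] shift [-0.   -0.01  0.18] w 0.034 F [ 0.2 -0.5 -0.7]
```

Emit:
drive_tool:
  series: [0, 0, 0, 0, 0, 0.07, -1, 0, 0, 0, 0, 0, 0.14, -1, 0, 0, 0, 0, 0, 0.17, -1, 0, 0, 0, 0, 0, 0.17, -1]

```text
time: 5.48
ee_pos: [0.5648, 0.108, 0.0662]
eef_rot: [0.71, 0.704, 0.0, 0.0]
ft_force: [-2.9, -0.7, 6.1]
width: 0.0336
grip_force: 20.0
```

Contact with the floor at 6 N. I'll open, wait, and rise.

Emit:
drive_tool:
  series: [0, 0, 0, 0, 0, 0, 0, 0, 0, 0, 0, 0, 0, 0, 0, 0, 0, 0, 0, 0, 0, 0, 0, 0, 0, 0, 0, 0, 0, 0, 0, 0, 0, 0, 0, 0, 0, 0, 0, -1, 0, 0, 0, 0, 0, 0, -2, 0, 0, 0, 0, 0, 0, -3, 0, 0, 0, 0, 0, 0, -3, 0]

```text
validation failed for argument at $.se...
```

```bash
python3 - <<'E'
from h import *
go([.5635,-.10,.20],-.5)
E
```

```text
t 5.48 pos [0.5648 0.108  0.0662] turn [ 0.01  0.   -0.  ] shift [-5.2   0.02 -3.34] w 0.0336 F [-2.9 -0.7  6.1]
```

Emit:
drive_tool:
  series: [0, 0, 0, 0, 0, 0, 0.3, 0, 0, 0, 0, 0, 0, 0.3, 0, 0, 0, 0, 0, 0, 0.3, 0, 0, 0, 0, 0, 0, 0.3, 0, 0, 0, 0, 0, 0, 0.3, 0, 0, 0, 0, 0, -0.5, 0.3, 0, 0, 0, 0, 0, -1.5, 0.3, 0, 0, 0, 0, 0, -2.5, 0.3, 0, 0, 0, 0, 0, -3.2, 0.3, 0, 0, 0, 0, 0, -3.2, 0.3]

```text
time: 6.32
ee_pos: [0.567, 0.1091, 0.1999]
eef_rot: [0.71, 0.704, 0.004, 0.003]
ft_force: [0.8, 0.5, 0.3]
width: 0.0564
grip_force: 0.0
```

```bash
python3 - <<'E'
from h import *
go([.5635,-.10,.20],-.5)
E
```

```text
t 6.32 pos [0.567  0.1091 0.1999] turn [ 0.1  -0.01  0.  ] shift [-5.23 -0.04 -0.01] w 0.0564 F [0.8 0.5 0.3]
```

Emit:
drive_tool:
  series: [0.1, 0, 0, -1, 0, 0, -1, 0.1, 0, 0, -2, 0, 0, -1, 0.1, 0, 0, -3, 0, 0, -1, 0.1, 0, 0, -4, 0, 0, -1, 0.1, 0, 0, -4.6, 0, 0, -1, 0.1, 0, 0, -4.6, 0, 0, -1, 0.1, 0, 0, -4.6, 0, 0, -1, 0.1, 0, 0, -4.6, 0, 0, -1]

```text
time: 6.98
ee_pos: [0.5628, -0.0749, 0.1934]
eef_rot: [0.71, 0.704, -0.003, -0.003]
ft_force: [-0.2, 0.6, 0.1]
width: 0.011
grip_force: 0.0
```

```bash
python3 - <<'E'
from h import *
a=camera("top");b=camera("side")
g=np.zeros((600,800,3),np.uint8)
A=cv2.resize(a[125:200,118:243],None,fx=3.2,fy=3.2,interpolation=cv2.INTER_CUBIC);B=cv2.resize(b[170:340,120:250],None,fx=3,fy=3,interpolation=cv2.INTER_CUBIC)
g[:240,:400]=A;g[:510,400:790]=B
cv2.imwrite("pics/s3.png",np.clip(g[:,:,::-1]*1.8,0,255).astype(np.uint8))
for n,im in(("top",a),("side",b)):
    for c in copper(n,im):
        W=np.array([ray(n,p[0],.062)[:2]*1000 for p in c],np.float32); q=cv2.minAreaRect(W)
        if abs(q[0][0]-564)<60 and abs(q[0][1]-108)<70: print(n,cv2.minAreaRect(c)[0],q)
go([.5635,-.05,.10],-.5)
E
```

```text
top (161.39027404785156, 154.30430603027344) ((564.9609375, 106.32215881347656), (112.57270812988281, 37.422054290771484), 88.38804626464844)
side (186.8841094970703, 263.2027587890625) ((564.227783203125, 111.87040710449219), (38.60869598388672, 121.24755859375), 1.31477952003479)
t 7.08 pos [ 0.5629 -0.0742  0.1935] turn [-0.1  -0.01  0.03] shift [0.6  0.03 2.34] w 0.0043 F [-0.6 -0.4  0.1]
```

View pics/s3.png

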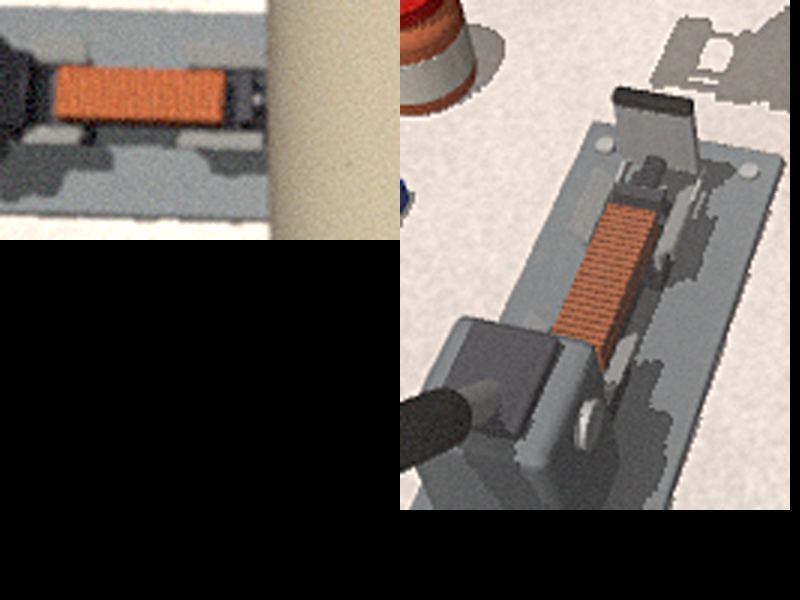

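The strip lies crown up in the channel between the nose and the follower. I'll lower the closed fingers outside the tab.

Emit:
drive_tool:
  series: [0, 0, 0, 0.3, 0.02, 0.8, -1, 0, 0, 0, 0.5, 0.02, 1.6, -1, 0, 0, 0, 0.5, 0.02, 2.35, -1, 0, 0, 0, 0.5, 0.02, 2.35, -1, 0, 0, 0, 0.5, 0.02, 2.35, -1]

```text
time: 7.5
ee_pos: [0.5623, -0.0549, 0.099]
eef_rot: [0.71, 0.705, -0.004, -0.004]
ft_force: [0.4, 0.6, 0.9]
width: 0.0007
grip_force: 0.0
```

Emit:
drive_tool:
  series: [0, 0, 0, 0.15, 0, 0, -1, 0, 0, 0, 0.3, 0, 0, -1, 0, 0, 0, 0.45, 0, 0, -1, 0, 0, 0, 0.6, 0, 0, -1, 0, 0, 0, 0.75, 0, 0, -1, 0, 0, 0, 0.9, 0, 0, -1, 0, 0, 0, 1.05, 0, 0, -1, 0, 0, 0, 1.2, 0, 0, -1, 0, 0, 0, 1.3, 0, 0, -1]

```text
time: 8.25
ee_pos: [0.5637, -0.004, 0.0998]
eef_rot: [0.71, 0.704, -0.003, -0.003]
ft_force: [-0.3, -5.1, 3.6]
width: 0.0002
grip_force: 2.5
```

```bash
python3 - <<'E'
from h import *
go([.564,.030,.10],-.5)
E
```

```text
t 8.25 pos [ 0.5637 -0.004   0.0998] turn [-0.09  0.01 -0.01] shift [ 0.85 -0.   -0.01] w 0.0002 F [-0.3 -5.1  3.6]
```

Emit:
drive_tool:
  series: [0, 0, 0, 0.1, 0, 0, -1, 0, 0, 0, 0.2, 0, 0, -1, 0, 0, 0, 0.3, 0, 0, -1, 0, 0, 0, 0.4, 0, 0, -1, 0, 0, 0, 0.5, 0, 0, -1, 0, 0, 0, 0.6, 0, 0, -1, 0, 0, 0, 0.7, 0, 0, -1, 0, 0, 0, 0.75, 0, 0, -1, 0, 0, 0, 0.75, 0, 0, -1]

```text
time: 9.0
ee_pos: [0.5639, 0.0216, 0.0996]
eef_rot: [0.712, 0.703, -0.005, -0.001]
ft_force: [-1.8, -18.1, 7.1]
width: 0.0006
grip_force: 8.6
```

Emit:
drive_tool:
  series: [0, 0, 0, 0.05, 0, 0, -1, 0, 0, 0, 0.1, 0, 0, -1, 0, 0, 0, 0.1, 0, 0, -1]

```text
time: 9.25
ee_pos: [0.5639, 0.0217, 0.0996]
eef_rot: [0.713, 0.702, -0.007, 0.0]
ft_force: [-3.6, -28.1, 10.2]
width: 0.0007
grip_force: 14.2
```

```bash
python3 - <<'E'
from h import *
a=camera("top");b=camera("side")
g=np.zeros((600,800,3),np.uint8)
A=cv2.resize(a[125:200,118:243],None,fx=3.2,fy=3.2,interpolation=cv2.INTER_CUBIC);B=cv2.resize(b[170:340,120:250],None,fx=3,fy=3,interpolation=cv2.INTER_CUBIC)
g[:240,:400]=A;g[:510,400:790]=B
cv2.imwrite("pics/s4.png",np.clip(g[:,:,::-1]*1.8,0,255).astype(np.uint8))
for n,im in(("top",a),("side",b)):
    for c in copper(n,im):
        W=np.array([ray(n,p[0],.062)[:2]*1000 for p in c],np.float32); q=cv2.minAreaRect(W)
        if abs(q[0][0]-564)<60 and abs(q[0][1]-108)<70: print(n,cv2.minAreaRect(c)[0],q)
go([.5635,-.05,.10],-.5)
E
```

```text
top (136.0, 153.0) ((566.6788940429688, 160.20208740234375), (35.250877380371094, 39.324737548828125), 1.221805453300476)
side (186.88156127929688, 264.6224060058594) ((563.5818481445312, 116.42941284179688), (92.58084106445312, 37.39128112792969), 89.61639404296875)
t 9.35 pos [0.5639 0.0217 0.0996] turn [-0.11  0.11 -0.08] shift [-1.79  0.02  0.01] w 0.0005 F [ -3.  -27.8  11.5]
```

View pics/s4.png

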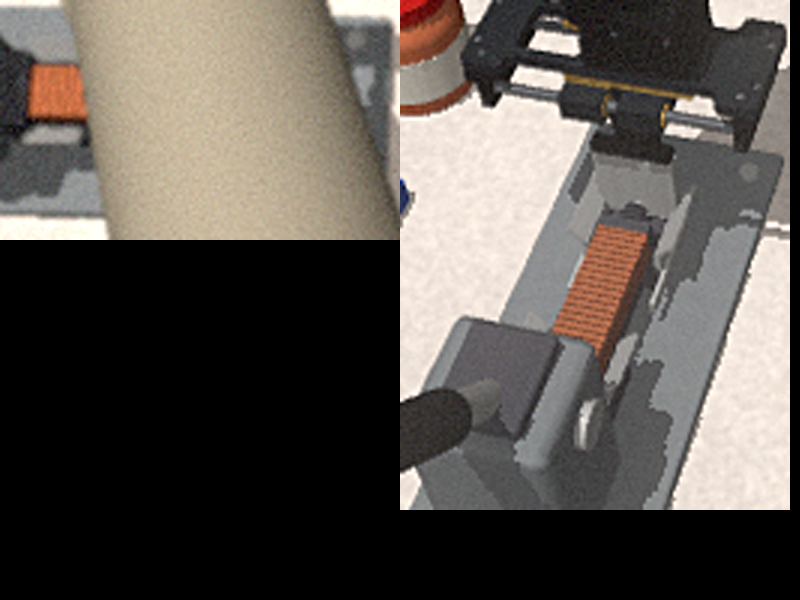

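```bash
python3 - <<'E'
from h import *
for u,v in((653,108),(632,162),(655,90),(635,145)): print(ray("side",(120+(u-400)/3,170+v/3),.11))
b=camera("side"); print(b[210:232,198].sum(1))
E
```

```text
[0.55938041 0.00401419 0.11      ]
[0.5582764  0.05162869 0.11      ]
[ 0.56305895 -0.01190366  0.11      ]
[0.56090855 0.03750571 0.11      ]
[ 70  80  70  88  81  81  70  62  60  66  72  55  81 155 193 179 181 224
 219 216 221 215]
```

The tab moved about 49 mm (inner edge now at y≈0.051, where home should be) and stayed hard-stopped as the force rose from 18 to 28 N. The strip's front end is against the nose at y≈0.180. I'll back off.

Emit:
drive_tool:
  series: [0, 0, 0, -0.2, 0, 0, -1, 0, 0, 0, -0.6, 0, 0, -1, 0, 0, 0, -1.2, 0, 0, -1, 0, 0, 0, -1.8, 0, 0, -1, 0, 0, 0, -2.4, 0, -0.7, -1, 0, 0, 0, -3.2, 0, -1.7, -1, 0, 0, 0, -4.2, 0, -2.5, -1, 0, 0, 0, -5.2, 0, -2.5, -1, 0, 0, 0, -5.2, 0, -2.5, -1, 0, 0, 0, -5.2, 0, -2.5, -1]

```text
time: 10.23
ee_pos: [0.5625, -0.1826, 0.1998]
eef_rot: [0.712, 0.702, -0.003, -0.002]
ft_force: [0.2, 0.6, -0.5]
width: 0.0002
grip_force: 0.0
```

```bash
python3 - <<'E'
from h import *
a=camera("top");b=camera("side")
g=np.zeros((600,800,3),np.uint8)
A=cv2.resize(a[125:200,118:243],None,fx=3.2,fy=3.2,interpolation=cv2.INTER_CUBIC);B=cv2.resize(b[170:340,120:250],None,fx=3,fy=3,interpolation=cv2.INTER_CUBIC)
g[:240,:400]=A;g[:510,400:790]=B
cv2.imwrite("pics/s5.png",np.clip(g[:,:,::-1]*1.8,0,255).astype(np.uint8))
for n,im in(("top",a),("side",b)):
    for c in copper(n,im):
        W=np.array([ray(n,p[0],.062)[:2]*1000 for p in c],np.float32); q=cv2.minAreaRect(W)
        if abs(q[0][0]-564)<60 and abs(q[0][1]-108)<70: print(n,cv2.minAreaRect(c)[0],q)
go([.5635,-.05,.10],-.5)
E
```

```text
top (152.81918334960938, 153.8822021484375) ((565.5073852539062, 124.79926300048828), (110.21427154541016, 37.10580825805664), 89.01577758789062)
side (186.19058227539062, 264.92236328125) ((565.01171875, 117.08248901367188), (93.9013671875, 35.90868377685547), 88.71068572998047)
t 10.33 pos [ 0.5626 -0.1773  0.1987] turn [-0.11 -0.02 -0.01] shift [3.18 0.02 2.47] w 0.0005 F [0.5 0.5 0.4]
```

View pics/s5.png

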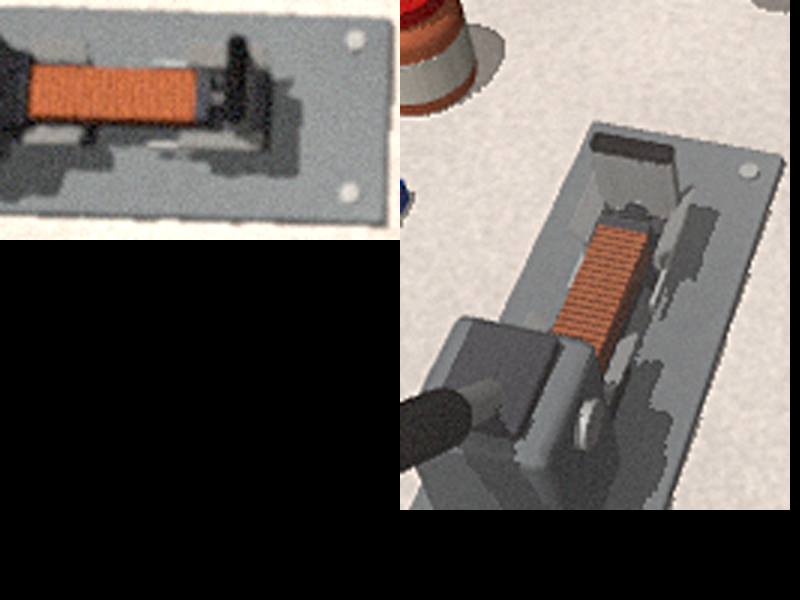

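The strip is seated at channel y≈+0.013, the tab stayed home and the gripper is clear.

```bash
python3 -c "
from bench import r
print(r.close_job())"
```

```text
the job is handed in; nothing more can be done
None
```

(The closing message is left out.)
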